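# Index the detector arm of a light-scattering goniometer

### The arm

A 6-joint arm with a two-finger parallel gripper is mounted at the origin on the work surface. World frame = base frame: x ahead of the robot, y to its left, z up, the work surface at z = 0. Lengths are in m, angles in degrees, forces in N, time in s.
With the tool pointing down it reaches from about 0.25 to 0.725 m from the base axis. Payload 9.7 kg.
Tool frame: the origin (TCP) lies between the finger pads; the fingertips stand 11 mm ahead of it and the grasp point (between the pads) lies 8 mm behind it; z points along the fingers, x is the direction in which the jaws open and shut, and the axes are right-handed (so a half turn about z gives the same grasp; the last joint's range is limited). The gripper opens to 85 mm and grips with 20 to 120 N. Pads are 22 mm wide; open, the fingers measure 114 mm over their backs; the gripper's body (76 mm by 85 mm) begins 54 mm behind the grasp point. The pads swing forward as they close: fully open they stand 13 mm farther back than shut.
Start: joints at [70.015, 4.979, 10.078, 95.1, 0, 90], TCP at [0.188, 0.517, 0.242] pointing down, gripper open.
Joint ranges: [-179.16, 179.16], [-48.56, 103.87], [-65.8, 70.77], [-126.05, 130.52], [-82.76, 87.17], [-180, 180]. Speed limits (degrees/s): [127.2, 127.2, 147.25, 180, 180, 180].

### API

Orientations are given as [roll, pitch, yaw] about the fixed x, y, z axes, in that order (R = Rz(yaw) Ry(pitch) Rx(roll)).
In Python, from workcell import get_obs, camera, job_done gives the robot as it stands.
- The arm moves only by the tool arm_command, never from a script. Its argument "increments" is a list of rows, each a list of 2 entries, a list of its own where there are three numbers: the shift along the tool's x, y, z in units of 25 mm (1.0 is 25 mm), then the turn about the tool's z in units of 6 degrees (1.0 is 6 degrees). In form: [[[dx, dy, dz], roll], ...]. A call has 1 to 5 rows; each row is the pose to reach, as a shift and turn from the pose measured when the call began, along the tool's axes at that moment; what a row does not reach only later rows make up. A row lasts 1/10 s, in which the tool goes at most 50 mm and 8.59 degrees, less where a joint would pass 70% of its speed; a pose out of reach is approached as far as the arm can. A call with a gripper value outside its range is refused whole. "claw" is the closure, from -1 (fully open) to 1 (shut), so that 0 is half open, set as the call begins (left out, the last holds). The fingers move at their own pace and stop on an object; "force" is the grip in N (left out, the last holds). Time passes only in rows, so rows that repeat a pose let the fingers close. It gives the time, the measured TCP pose, the force and the opening at its end, in the units of the state.
- get_obs(): the state, without advancing time (a new reading comes with each control period).
- camera(name): name is "scene" or "top" or "wrist"; returns a dict with "frame" (420x560x3 uint8, red, green, blue), "range_z" (420x560 float32, m along the optical axis (not along the pixel's ray), 0 where there is no reading), "K" (3x3 intrinsics, pixels), "R" (3x3) and "t" (3): a world point X has camera coordinates R X + t; the wrist camera has in their place "hand_eye" (4x4, takes a point from camera to tool coordinates, whose origin is the TCP and whose axes are the tool frame's). Camera axes: x right, y down, z forward; pixel columns grow to the right and rows downward; lengths in m; the calibration is good to about 2 mm. A picture is of the moment at which its call begins: read the wrist's pose just before it.
- job_done(): hands the job in, once; it reports no verdict.
The state is a dict: "time": time; "q": joint angles; "qd": joint speeds; "joint_efforts": joint torques, N m; "ee_pos": TCP position; "tcp_rot": TCP orientation; "wrist_force": force on the tool from outside, world axes, zero at the start; "torque": the same for the moment, N m; "opening": finger opening in m.
Only numpy, scipy, OpenCV 4.12 (cv2) and the standard library are available. Lean on these libraries where they do the work, as an engineer would, in place of code of your own. Each camera call takes 0.05 s, during which the arm holds its last target.

### The job

The detector arm of the light-scattering goniometer is pinned at its middle stop. Pull its spring plunger, swing the arm on to the next stop on the side where the laser stands, and let the plunger spring fully home in the hole there so that the arm is locked. Feel for the hole: the pin must not be forced hard against the index plates, and leave everything else on the bench where it is.

Things in the scene. Friction and masses are not known exactly. Their poses are not given: they have to be found in the camera images.
- axis (a point): the vertical turning axis of the goniometer's detector arm, at the height of the index plates' upper face (52 mm above the bench). The goniometer is a round grey base of 380 mm diameter on a dark optical board (410 x 740 x 14 mm); on its axis stands a round glass sample vat, 88 mm wide, up to 180 mm high
- board: the dark optical board with the goniometer, fixed to the bench; origin on the turning axis at bench height. Its x axis points away from the arm's middle stop, its y axis along the line on which laser and beam dump stand
- boom (a joint): angle of the detector arm about the vertical axis (rad): 0 at the middle stop, where it points along the board's -x, roughly to the robot; positive towards the board's +y, negative towards -y; end stops at +-0.95. It turns with a drag of about 0.25 N m (1.5 N at the plunger) and stays where it is left
- plunger (a joint): how far the spring plunger is pulled up (m): 0 fully home, 0.012 at its end stop. The spring pulls back with about 6 N when home, 12 N at the end stop. Its pin reaches 8 mm into the hole when home and is clear of the plates above 0.008; between the stops it rides on the plates at 0.008, pressed down with about 10 N, takes 3 to 8 N at the knob to push along, and drops in by itself over a hole
- knob (a point): centre of the plunger's black round knob, 26 mm diameter and 24 mm high, axis vertical, 165 mm from the turning axis; 98 mm above the bench when home. Below it is the sleeve on the arm, 24 mm diameter, up to 82 mm above the bench. The knob swings with the arm
- pin: the plunger's 8 mm steel pin (its origin lies on the turning axis at bench height). It drops into 10 mm holes in flat index plates (upper face 52 mm above the bench) under the arm: one at the middle, one on each side in a plate set by hand, its hole anywhere from 0.58 to 0.82 rad from the middle and not measured. A load of over 35 N between pin and plates damages them
- laser_top (a point): centre of the top of the laser: a white rectangular box 56 x 150 x 72 mm on two posts, its top 144 mm above the bench, on one side of the goniometer (either side), 285 mm from the axis
- dump_top (a point): centre of the top of the beam dump, opposite the laser: a short black finned cylinder on one post, 52 mm diameter, 56 mm long, its top 144 mm above the bench, 285 mm from the axis
- vial: loose capped glass vial, 28 mm diameter, 50 mm high, standing on the board; origin at its underside
- iris: loose iris on a post, 77 to 89 mm high with a 36 mm ring, standing on the board; origin at its underside
- hexkey: loose hexagon key, 90 x 20 mm, 6 mm thick, lying on the board; origin at its middle
- lenscap: loose black lens cap, 38 mm diameter, 10 mm high, lying on the board; origin at its underside
- reagent1: loose white reagent bottle with a red cap, 68 mm diameter, 150 mm high, on the bench; origin at its underside
- reagent2: loose white reagent bottle with a red cap, 60 mm diameter, 120 mm high, on the bench; origin at its underside
- pipette: loose hand pipette, 220 mm long, lying on the bench; origin at its middle, at bench height
- boom_tip (a point): point on the arm's upper face under the knob, 165 mm from the turning axis, 68 mm above the bench. The arm is a flat aluminium bar, 36 mm wide and 11 mm thick, with a dark detector tube (38 mm diameter, top 139 mm above the bench, from 53 to 130 mm from the axis) on it and the spring plunger at its outer end

How it is judged (in metres and radians):
On the way:
1. the plunger is pulled clear of the middle hole (value of joint plunger above 0.007 m), for 0.05 s.
At the end, for the whole second after the job is handed in: the arm stands at the stop on the laser's side (more than 0.5 rad from the middle), at rest, with the plunger sprung home in that stop's hole (within 2 mm of fully home) (((y of laser_top in the frame of board above 0 m and value of joint boom above 0.5 rad) or (y of laser_top in the frame of board below 0 m and value of joint boom below -0.5 rad)) and value of joint plunger below 0.002 m and velocity of joint boom between -0.03 and 0.03 rad/s); the robot touches nothing.
It fails at once if the pin is forced against the index plates with more than 35 N (contact force between pin and anything else above 35 N).
It fails at once if a loose thing on the board or bench is moved more than 20 mm (distance of any of vial, iris, hexkey, lenscap, reagent1, reagent2, pipette from where it was at the start of the episode above 0.02 m).
It also fails if it takes over 58 s, if anything falls off the work surface, if the arm or the gripper's body presses on something with over 40 N, if the wrist force passes 120 N, or if a joint passes its speed limit or range.

## Working session

There is one attempt and no reset: what is moved stays moved. The work goes in short steps, Python scripts to look and compute and a tool call to move; the robot and the scene stay as the last step left them, time stands still between calls to the robot, and variables do not carry over. Pictures are saved under pics/ and viewed, and the job is handed in when it is done.

Besides the shell and the picture viewer there is one more tool, called as name([rows], argument=value, ...), one row to a line, values as JSON. arm_command: Moves the arm, as the interface text tells. Its arguments: {"type":"object","properties":{"increments":{"type":"array"},"claw":{"type":"number"},"force":{"type":"number"}},"required":["increments"]}

```bash
mkdir -p pics; cat > h.py <<'E'
import numpy as np,cv2
from workcell import get_obs,camera,job_done
def shot(n,f):
    c=camera(n); cv2.imwrite('pics/'+f+'.png',c['frame'][:,:,::-1]); np.savez('pics/'+f+'.npz',**c); return c
def world(c,u,v,z=None):
    d=c['range_z'][v,u] 
    p=np.linalg.inv(c['K'])@np.array([u,v,1.])
    R,t=c['R'],c['t']
    if z is None: return R.T@(p*d-t)
    o=-R.T@t; r=R.T@p
    return o+r*(z-o[2])/r[2]
def world_all(c):
    H,W=c['range_z'].shape
    u,v=np.meshgrid(np.arange(W),np.arange(H))
    p=np.stack([u,v,np.ones_like(u)],-1)@np.linalg.inv(c['K']).T*c['range_z'][...,None]
    return (p-c['t'])@c['R']
E
python3 - <<'E'
from h import *
print(get_obs())
shot('scene','s0'); shot('top','t0')
E
```

```text
{'time': 0.0, 'q': array([ 7.00156434e+01,  5.01156947e+00,  1.00342587e+01,  9.50978216e+01,
       -1.20127321e-04,  8.99993017e+01]), 'qd': array([-0.1212707 , -0.07245897,  0.02167818,  0.11704244, -0.0424916 ,
        0.00968986]), 'joint_efforts': array([-2.89028038e-03, -5.20390964e+01,  4.64801073e+01,  1.63639878e-02,
       -1.55640428e-04,  2.16371539e-06]), 'ee_pos': array([0.18790126, 0.5166917 , 0.24157679]), 'tcp_rot': array([1.79999881e+02, 7.51324080e-02, 7.00163417e+01]), 'wrist_force': array([ 0.46865594,  0.43621301, -0.40077818]), 'torque': array([ 0.01001486,  0.02204277, -0.00944262]), 'opening': 0.0856230948363534}
```

View pics/s0.png

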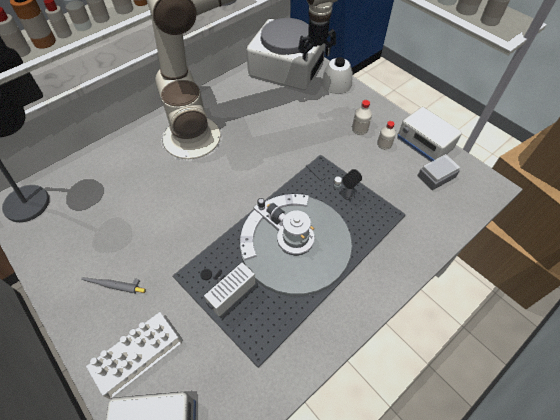

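View pics/t0.png

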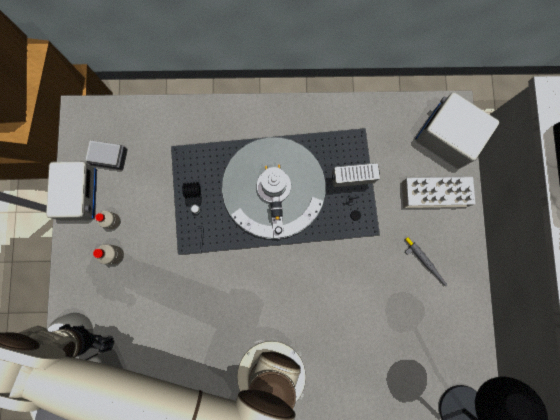

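The top view shows the base at (272,378), the vat at (273,183), the knob near (278,231), the laser at (356,174) on the right (world −y) and the dump at (192,190). I'll zoom in and measure.

```bash
python3 - <<'E'
from h import *
c=dict(np.load('pics/t0.npz'))
P=world_all(c)
im=c['frame'][120:260,160:400,::-1]
cv2.imwrite('pics/t0z.png',cv2.resize(im,None,fx=3.3,fy=3.3,interpolation=cv2.INTER_CUBIC))
for n,u,v in [('knob',278,231),('vat',273,183),('laser',356,174),('dump',192,190)]:
    print(n,P[v,u])
# board outline/ laser top pts
m=(abs(P[...,2]-.144)<.006)
n,l,s,cc=cv2.connectedComponentsWithStats(m.astype(np.uint8))
for i in range(1,n):
    if s[i,4]>20: print(s[i],P[l==i].mean(0))
m=(P[...,2]>.095)&(P[...,2]<.12)&(P[...,0]<P[231,278,0]+.03)&(P[...,0]>P[231,278,0]-.03)&(abs(P[...,1]-P[231,278,1])<.03)
print(m.sum(),P[m].mean(0),P[m].min(0),P[m].max(0))
E
```

```text
knob [ 0.49767063 -0.03085012  0.11109836]
vat [ 0.65232144 -0.01597257  0.17054615]
laser [ 0.36495108 -0.00562688  1.48764469]
dump [0.63824754 0.2580878  0.14301092]
[334 163  46  21 687] [ 0.68836922 -0.30086664  0.14453115]
[182 184  17  11  97] [0.64332292 0.26698709 0.14197714]
[ 94 249  10   9  36] [0.43260289 0.56196708 0.14755675]
[ 88 356  15   8  35] [0.09487292 0.55384576 0.14535277]
44 [ 0.50134627 -0.03069612  0.11024097] [ 0.49089588 -0.04133671  0.10217768] [ 0.5116517  -0.02062352  0.11579579]
```

View pics/t0z.png

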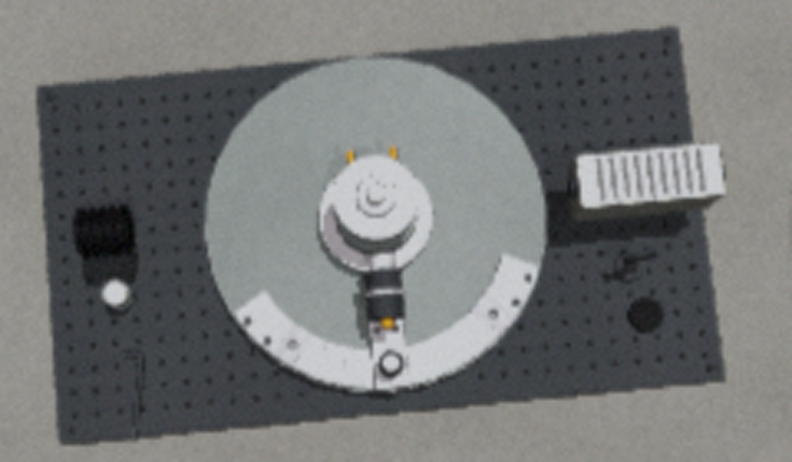

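```bash
python3 - <<'E'
from h import *
c=dict(np.load('pics/t0.npz'))
A=np.array([.6658,-.0169]);yaw=np.radians(4.65)
R=np.array([[np.cos(yaw),-np.sin(yaw)],[np.sin(yaw),np.cos(yaw)]])
for U,V in [(493,314),(515,302),(528,279),(390,363),(247,321),(267,341),(293,344)]:
    p=world(c,160+(U+.5)/3.3-.5,120+(V+.5)/3.3-.5,.052) if 0 else None
    K=c['K'];d=np.linalg.inv(K)@[160+(U+.5)/3.3-.5,120+(V+.5)/3.3-.5,1]
    o=-c['R'].T@c['t'];r=c['R'].T@d;p=(o+r*(.052-o[2])/r[2])[:2]
    b=R.T@(p-A); print(U,V,p.round(4),b.round(4),np.hypot(*b).round(4),np.arctan2(b[1],-b[0]).round(3))
E
```

```text
493 314 [ 0.5599 -0.1442] [-0.1159 -0.1183] 0.1656 -0.796
515 302 [ 0.5727 -0.1686] [-0.1051 -0.1436] 0.178 -0.939
528 279 [ 0.5978 -0.1835] [-0.0813 -0.1606] 0.18 -1.102
390 363 [ 0.5082 -0.0314] [-0.1583 -0.0017] 0.1583 -0.011
247 321 [0.5563 0.1228] [-0.0978  0.1481] 0.1775 0.987
267 341 [0.5342 0.1012] [-0.1216  0.1284] 0.1769 0.813
293 344 [0.5305 0.0731] [-0.1276  0.1007] 0.1626 0.668
```

arm_command([
  [[0,0,0],-1],
])

```text
time: 0.2
ee_pos: [0.1878, 0.5166, 0.2412]
tcp_rot: [-180.0, 0.1, 76.1]
wrist_force: [-0.0, -0.0, 1.4]
opening: 0.0858
```

```bash
python3 - <<'E'
from h import *
print(get_obs())
E
```

```text
{'time': 0.2, 'q': array([7.00164549e+01, 5.02858833e+00, 1.00133416e+01, 9.51008495e+01,
       1.79768917e-03, 8.39611679e+01]), 'qd': array([ 4.97876997e-02,  3.51076302e-01, -5.06641802e-01, -3.25992721e-02,
       -4.24015769e-02, -6.49518934e+01]), 'joint_efforts': array([-4.23894802e-03, -5.19918466e+01,  4.64419448e+01,  2.23254733e-02,
       -1.24317226e-04,  3.06973100e+00]), 'ee_pos': array([0.18784398, 0.51658379, 0.24122626]), 'tcp_rot': array([-1.79985999e+02,  1.15262937e-01,  7.60552993e+01]), 'wrist_force': array([-0.02825575, -0.00651751,  1.41324879]), 'torque': array([-0.00589214, -0.03585002,  0.00591869]), 'opening': 0.08582738428908951}
```

The hole on the laser's side measures r = 0.166 m (expected 0.165), at about −0.80 rad. Next I'll move above the knob.

arm_command([
  [[-1.2,1.15,0],-0.7],
  [[-2.5,2.4,0],-1.4],
  [[-3.8,3.6,0],-2.1],
  [[-5.1,4.85,0],-2.8],
  [[-6.4,6.1,0],-3.1],
])

```text
time: 0.7
ee_pos: [0.2977, 0.3229, 0.2412]
tcp_rot: [-179.9, 0.1, 94.8]
wrist_force: [1.4, -0.3, -0.2]
opening: 0.0851
```

```bash
cat >> h.py <<'E'
def to(x,y,z,yaw,o=None):
    o=o or get_obs(); a=np.radians(o['tcp_rot'][2]); d=np.array([x,y,z])-o['ee_pos']
    print('pose',o['ee_pos'].round(4),o['tcp_rot'].round(2),'F',o['wrist_force'].round(2),'open',round(o['opening'],4),'q1,6',o['q'][[0,5]].round(1),'t',o['time'])
    print('inc',np.round(np.array([d[0]*np.cos(a)+d[1]*np.sin(a),d[0]*np.sin(a)-d[1]*np.cos(a),-d[2]])/.025,2),'roll',round(-((yaw-o['tcp_rot'][2]+180)%360-180)/6,2))
E
python3 -c "
from h import *
to(.501,-.031,.23,94.7)"
```

```text
pose [0.2977 0.3229 0.2412] [-1.7994e+02  1.1000e-01  9.4840e+01] F [ 1.43 -0.3  -0.16] open 0.0851 q1,6 [47.4 42.5] t 0.7
inc [-14.79   6.91   0.45] roll 0.02
```

arm_command([
  [[-1.75,0.8,0],0],
  [[-3.5,1.6,0],0],
  [[-5.2,2.4,0],0],
  [[-6.9,3.2,0],0],
  [[-8.6,4.0,0],0],
])

```text
time: 1.2
ee_pos: [0.4159, 0.1152, 0.2415]
tcp_rot: [-180.0, 0.1, 94.8]
wrist_force: [0.7, 1.1, 0.0]
opening: 0.0856
```

```bash
python3 -c "
from h import *
to(.501,-.031,.23,94.7)"
```

```text
pose [0.4159 0.1152 0.2415] [-1.7995e+02  1.1000e-01  9.4840e+01] F [0.73 1.13 0.04] open 0.0856 q1,6 [15.5 10.7] t 1.2
inc [-6.11  2.9   0.46] roll 0.02
```

arm_command([
  [[-1.7,0.8,0],0],
  [[-3.4,1.6,0],0],
  [[-5,2.4,0.2],0],
  [[-6.1,2.9,0.4],0],
  [[-6.1,2.9,0.4],0],
])

```text
time: 1.7
ee_pos: [0.5018, -0.0335, 0.2299]
tcp_rot: [-179.8, 0.1, 94.6]
wrist_force: [-0.8, 0.8, 0.1]
opening: 0.0854
```

```bash
python3 - <<'E'
from h import *
o=get_obs();to(.501,-.031,.096,94.7,o)
c=shot('wrist','w0')
from scipy.spatial.transform import Rotation as Ro
T=np.eye(4);T[:3,:3]=Ro.from_euler('xyz',o['tcp_rot'],degrees=True).as_matrix();T[:3,3]=o['ee_pos']
M=T@c['hand_eye'];print(M.round(3))
np.save('pics/w0M.npy',M)
H,W=c['range_z'].shape
u,v=np.meshgrid(np.arange(W),np.arange(H))
p=np.stack([u,v,np.ones_like(u)],-1)@np.linalg.inv(c['K']).T*c['range_z'][...,None]
P=p@M[:3,:3].T+M[:3,3]
m=(c['range_z']>0)&(abs(P[...,2]-.110)<.005)&(np.hypot(P[...,0]-.501,P[...,1]+.031)<.025)
print(m.sum());
if m.sum(): print(P[m].mean(0),P[m].min(0),P[m].max(0))
E
```

```text
pose [ 0.5018 -0.0335  0.2299] [-1.7981e+02  1.2000e-01  9.4630e+01] F [-0.8   0.85  0.11] open 0.0854 q1,6 [-3.7 -8.4] t 1.7
inc [ 0.1  -0.02  5.36] roll -0.01
[[-0.08   0.948  0.309  0.422]
 [ 0.997  0.077  0.022 -0.041]
 [-0.003  0.31  -0.951  0.362]
 [ 0.     0.     0.     1.   ]]
884
[ 0.50242684 -0.03315912  0.11030459] [ 0.490619   -0.04580081  0.105008  ] [ 0.51582678 -0.02013712  0.11280436]
```

View pics/w0.png

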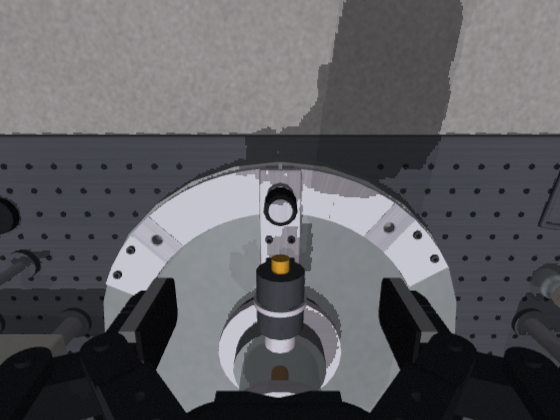

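The wrist view shows the knob top at (281,208), the laser-side hole at (157,239) and the other side's hole at (389,228). The tool is centred over the knob. I'll work out the hole positions.

```bash
python3 - <<'E'
from h import *
c=dict(np.load('pics/w0.npz'));M=np.load('pics/w0M.npy')
A=np.array([.6658,-.0169])
cv2.imwrite('pics/w0z.png',cv2.resize(c['frame'][190:300,90:250,::-1],None,fx=5,fy=5,interpolation=cv2.INTER_CUBIC))
g=cv2.cvtColor(c['frame'],cv2.COLOR_RGB2GRAY).astype(float)
for (u0,v0) in [(157,239),(389,228)]:
    w=g[v0-7:v0+8,u0-8:u0+9]; wt=np.clip(np.median(w)-15-w,0,None); yy,xx=np.mgrid[v0-7:v0+8,u0-8:u0+9]
    u=(wt*xx).sum()/wt.sum();v=(wt*yy).sum()/wt.sum()
    r=M[:3,:3]@np.linalg.inv(c['K'])@[u,v,1];p=(M[:3,3]+r*(.052-M[2,3])/r[2])[:2]
    k=np.array([.5018,-.0325])-A; d=p-A
    print(u,v,p,np.hypot(*d),'angle from knob',np.arctan2(k[0]*d[1]-k[1]*d[0],k@d),np.hypot(*k))
E
```

```text
156.3431910998451 239.77763695254188 [ 0.56149891 -0.14595392] 0.16593261763369876 angle from knob 0.7962400859801351 0.1647402804416697
389.18524743230626 228.09150326797385 [0.53173716 0.07206633] 0.16089702382723506 angle from knob -0.6807246600339875 0.1647402804416697
```

View pics/w0z.png

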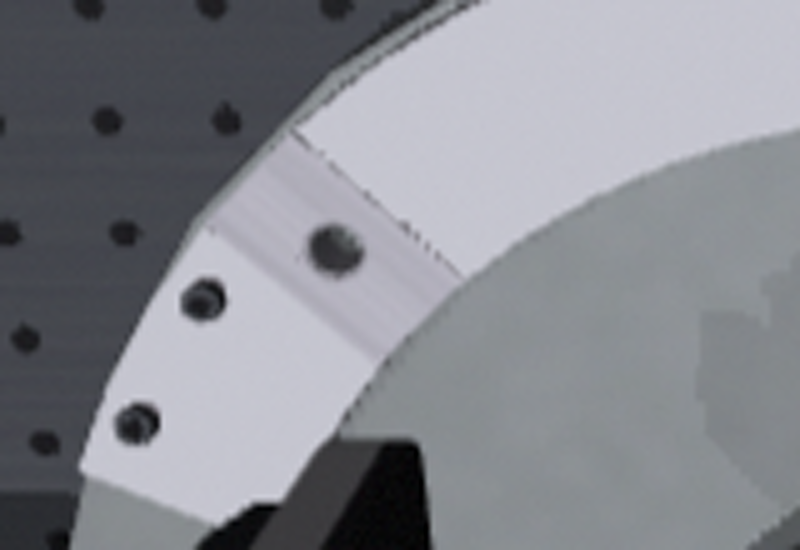

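arm_command([
  [[0.05,0,1.3],0],
  [[0.05,0,2.6],0],
  [[0.05,0,3.9],0],
  [[0.05,0,4.8],0],
  [[0.05,0,5.35],0],
])

```text
time: 2.25
ee_pos: [0.4994, -0.03, 0.0951]
tcp_rot: [-179.7, 0.1, 94.8]
wrist_force: [0.4, 1.1, 0.7]
opening: 0.0852
```

arm_command([
  [[-0.08,0.06,0],0],
  [[-0.08,0.06,0],0],
  [[-0.08,0.06,0],0],
  [[-0.08,0.06,0],0],
], claw=0.25, force=20)

```text
time: 2.65
ee_pos: [0.5017, -0.0318, 0.0964]
tcp_rot: [-179.8, 0.1, 94.7]
wrist_force: [0.2, -0.3, -0.8]
opening: 0.032
```

```bash
python3 - <<'E'
from h import *
o=get_obs();to(.501,-.032,.096,94.7,o)
c=shot('wrist','w1')
cv2.imwrite('pics/w1z.png',cv2.resize(c['frame'][120:420,130:430,::-1],None,fx=2,fy=2,interpolation=cv2.INTER_CUBIC))
E
```

```text
pose [ 0.5017 -0.0318  0.0964] [-1.7982e+02  8.0000e-02  9.4750e+01] F [ 0.19 -0.28 -0.76] open 0.032 q1,6 [-3.6 -8.3] t 2.65
inc [-0.   -0.03  0.01] roll 0.01
```

View pics/w1z.png

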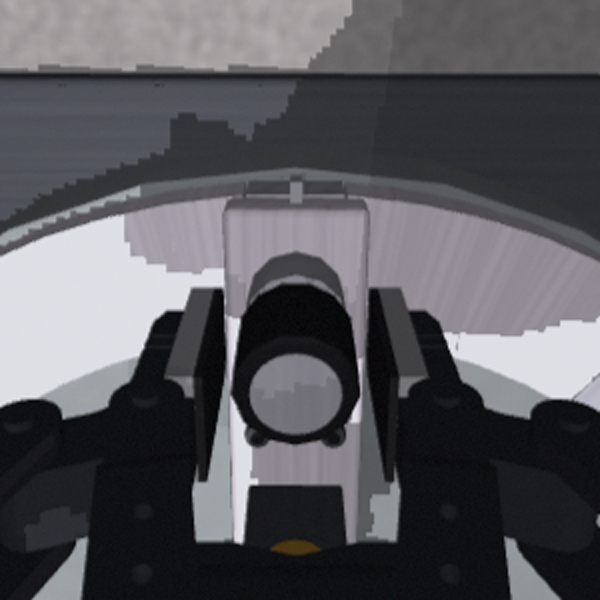

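The knob sits centred between the pads at (296,390) in the crop, with no contact yet. I'll close gently.

arm_command([
  [[0,0,0],0],
  [[0,0,0],0],
  [[0,0,0],0],
  [[0,0,0],0],
], claw=1, force=25)

```text
time: 3.1
ee_pos: [0.5017, -0.0319, 0.0963]
tcp_rot: [-179.8, 0.1, 94.7]
wrist_force: [-1.5, 0.5, 1.2]
opening: 0.0252
```

arm_command([
  [[0,0,0],0],
  [[0,0,-0.1],0],
  [[0,0,-0.2],0],
  [[0,0,-0.3],0],
  [[0,0,-0.4],0],
], claw=1, force=50)

```text
time: 3.6
ee_pos: [0.5017, -0.0319, 0.106]
tcp_rot: [-179.8, 0.1, 94.7]
wrist_force: [4.8, -0.3, -11.2]
opening: 0.0244
```

arm_command([
  [[0,0,0],0],
  [[0,0,0],0],
])

```text
time: 3.8
ee_pos: [0.5017, -0.0319, 0.1057]
tcp_rot: [-179.8, 0.1, 94.7]
wrist_force: [4.2, -1.3, -11.8]
opening: 0.0242
```

```bash
python3 - <<'E'
from h import *
o=get_obs();to(.501,-.032,.1068,94.7,o)
c=shot('wrist','w2')
cv2.imwrite('pics/w2z.png',cv2.resize(c['frame'][120:420,130:430,::-1],None,fx=2,fy=2,interpolation=cv2.INTER_CUBIC))
E
```

```text
pose [ 0.5017 -0.0319  0.1057] [-1.7976e+02  7.0000e-02  9.4740e+01] F [  4.19  -1.32 -11.82] open 0.0242 q1,6 [-3.6 -8.3] t 3.8
inc [-0.   -0.03 -0.05] roll 0.01
```

View pics/w2z.png

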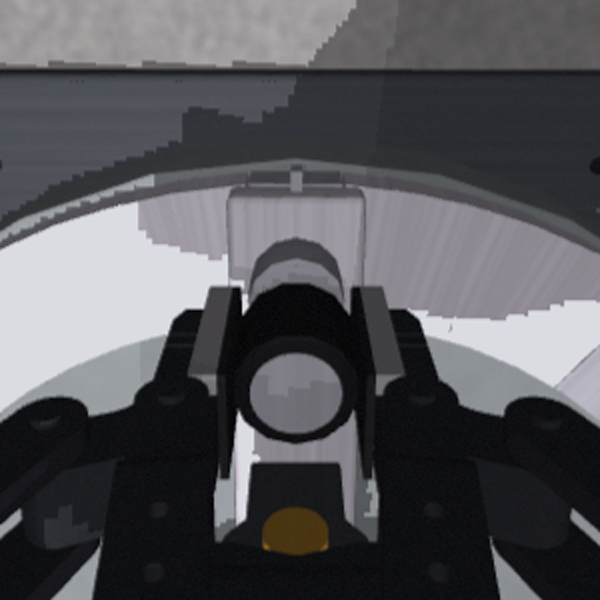

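```bash
cat >> h.py <<'E'
def arc(phis,dz=0,A=(.6658,-.0169),o=None,r=None):
    o=o or get_obs(); a=np.radians(o['tcp_rot'][2]); A=np.array(A); v=o['ee_pos'][:2]-A
    print('pose',o['ee_pos'].round(4),o['tcp_rot'].round(2),'F',o['wrist_force'].round(2),'open',round(o['opening'],4),'r',np.hypot(*v).round(4),'boom deg',np.degrees(np.arctan2(v[1],v[0])).round(2),'t',o['time'])
    er=v/np.hypot(*v); et=np.array([-er[1],er[0]]);F=o['wrist_force'][:2]; print('Frad',(F@er).round(2),'Ftan',(F@et).round(2))
    s=1 if r is None else r/np.hypot(*v)
    for p in phis:
        t=np.radians(p);w=s*np.array([[np.cos(t),-np.sin(t)],[np.sin(t),np.cos(t)]])@v-v
        print(p,[[round((w[0]*np.cos(a)+w[1]*np.sin(a))/.025,2),round((w[0]*np.sin(a)-w[1]*np.cos(a))/.025,2),round(-dz/.025,2)],round(-p/6,2)])
E
python3 -c "
from h import *
arc([1,2,3,4],.0008)"
```

```text
pose [ 0.5016 -0.0319  0.1057] [-1.7976e+02  7.0000e-02  9.4740e+01] F [  4.29  -0.72 -11.47] open 0.0246 r 0.1648 boom deg -174.79 t 3.85
Frad -4.2 Ftan 1.11
1 [[np.float64(-0.12), np.float64(0.0), -0.03], -0.17]
2 [[np.float64(-0.23), np.float64(0.01), -0.03], -0.33]
3 [[np.float64(-0.34), np.float64(0.01), -0.03], -0.5]
4 [[np.float64(-0.46), np.float64(0.02), -0.03], -0.67]
```

arm_command([
  [[0,0,-0.03],0],
  [[-0.12,0,-0.03],-0.17],
  [[-0.23,0.01,-0.03],-0.33],
  [[-0.34,0.01,-0.03],-0.5],
  [[-0.46,0.02,-0.03],-0.67],
])

```text
time: 4.35
ee_pos: [0.503, -0.0435, 0.1064]
tcp_rot: [-179.7, 0.0, 98.9]
wrist_force: [3.7, 2.3, -10.9]
opening: 0.0243
```

```bash
python3 -c "
from h import *
arc([2,4,6,8,10])"
```

```text
pose [ 0.503  -0.0435  0.1064] [-1.7975e+02  4.0000e-02  9.8850e+01] F [  3.74   2.27 -10.87] open 0.0243 r 0.1649 boom deg -170.72 t 4.35
Frad -4.06 Ftan -1.63
2 [[np.float64(-0.23), np.float64(0.01), 0.0], -0.33]
4 [[np.float64(-0.46), np.float64(0.02), 0.0], -0.67]
6 [[np.float64(-0.69), np.float64(0.04), 0.0], -1.0]
8 [[np.float64(-0.92), np.float64(0.07), 0.0], -1.33]
10 [[np.float64(-1.14), np.float64(0.11), 0.0], -1.67]
```

The tangential force is −1.6 N, which is just the boom's drag, so the pin is clear and the arm is swinging.

arm_command([
  [[-0.23,0.01,0],-0.33],
  [[-0.46,0.02,0],-0.67],
  [[-0.69,0.04,0],-1.0],
  [[-0.92,0.07,0],-1.33],
  [[-1.14,0.11,0],-1.67],
])

```text
time: 4.85
ee_pos: [0.5098, -0.0716, 0.1062]
tcp_rot: [-179.7, -0.0, 109.0]
wrist_force: [3.2, 1.0, -11.3]
opening: 0.0246
```

```bash
python3 -c "
from h import *
arc([2,4,6,8,10])"
```

```text
pose [ 0.5098 -0.0716  0.1062] [-1.7970e+02 -3.0000e-02  1.0899e+02] F [  3.18   1.03 -11.28] open 0.0246 r 0.1653 boom deg -160.68 t 4.85
Frad -3.34 Ftan 0.08
2 [[np.float64(-0.23), np.float64(0.01), 0.0], -0.33]
4 [[np.float64(-0.46), np.float64(0.02), 0.0], -0.67]
6 [[np.float64(-0.69), np.float64(0.04), 0.0], -1.0]
8 [[np.float64(-0.92), np.float64(0.07), 0.0], -1.33]
10 [[np.float64(-1.15), np.float64(0.11), 0.0], -1.67]
```

arm_command([
  [[-0.23,0.01,0],-0.33],
  [[-0.46,0.02,0],-0.67],
  [[-0.69,0.04,0],-1.0],
  [[-0.92,0.07,0],-1.33],
  [[-1.15,0.11,0],-1.67],
])

```text
time: 5.35
ee_pos: [0.5214, -0.0983, 0.106]
tcp_rot: [-179.7, -0.1, 119.1]
wrist_force: [1.4, 1.0, -11.6]
opening: 0.0246
```

```bash
python3 -c "
from h import *
arc([2,4,6,8,10])"
```

```text
pose [ 0.5214 -0.0983  0.106 ] [-1.7966e+02 -1.2000e-01  1.1912e+02] F [  1.37   1.05 -11.65] open 0.0246 r 0.1658 boom deg -150.59 t 5.35
Frad -1.71 Ftan -0.24
2 [[np.float64(-0.23), np.float64(0.01), 0.0], -0.33]
4 [[np.float64(-0.46), np.float64(0.02), 0.0], -0.67]
6 [[np.float64(-0.69), np.float64(0.04), 0.0], -1.0]
8 [[np.float64(-0.92), np.float64(0.07), 0.0], -1.33]
10 [[np.float64(-1.15), np.float64(0.11), 0.0], -1.67]
```

arm_command([
  [[-0.23,0.01,-0.01],-0.33],
  [[-0.46,0.02,-0.02],-0.67],
  [[-0.69,0.04,-0.02],-1.0],
  [[-0.92,0.07,-0.02],-1.33],
  [[-1.15,0.11,-0.02],-1.67],
])

```text
time: 5.85
ee_pos: [0.5375, -0.1225, 0.1061]
tcp_rot: [-179.6, -0.2, 129.2]
wrist_force: [1.6, 1.7, -11.3]
opening: 0.0243
```

```bash
python3 -c "
from h import *
arc([2,4,6,7,8])"
```

```text
pose [ 0.5375 -0.1225  0.1061] [-179.63   -0.22  129.24] F [  1.57   1.68 -11.34] open 0.0243 r 0.1662 boom deg -140.56 t 5.85
Frad -2.28 Ftan -0.3
2 [[np.float64(-0.23), np.float64(0.0), 0.0], -0.33]
4 [[np.float64(-0.46), np.float64(0.02), 0.0], -0.67]
6 [[np.float64(-0.69), np.float64(0.04), 0.0], -1.0]
7 [[np.float64(-0.81), np.float64(0.05), 0.0], -1.17]
8 [[np.float64(-0.92), np.float64(0.07), 0.0], -1.33]
```

arm_command([
  [[-0.23,0,0],-0.33],
  [[-0.46,0.02,0],-0.67],
  [[-0.69,0.04,0],-1.0],
  [[-0.86,0.06,0],-1.25],
  [[-0.86,0.06,0],-1.25],
])

```text
time: 6.35
ee_pos: [0.5523, -0.1388, 0.1058]
tcp_rot: [-179.6, -0.3, 136.8]
wrist_force: [2.4, -1.4, -11.3]
opening: 0.0241
```

```bash
python3 - <<'E'
from h import *
arc([1,2])
c=shot('wrist','w3')
cv2.imwrite('pics/w3z.png',cv2.resize(c['frame'][120:420,130:430,::-1],None,fx=2,fy=2,interpolation=cv2.INTER_CUBIC))
E
```

```text
pose [ 0.5523 -0.1388  0.1058] [-179.63   -0.27  136.75] F [  2.38  -1.35 -11.31] open 0.0241 r 0.1665 boom deg -132.96 t 6.35
Frad -0.63 Ftan 2.66
1 [[np.float64(-0.12), np.float64(0.0), 0.0], -0.17]
2 [[np.float64(-0.23), np.float64(0.01), 0.0], -0.33]
```

View pics/w3z.png

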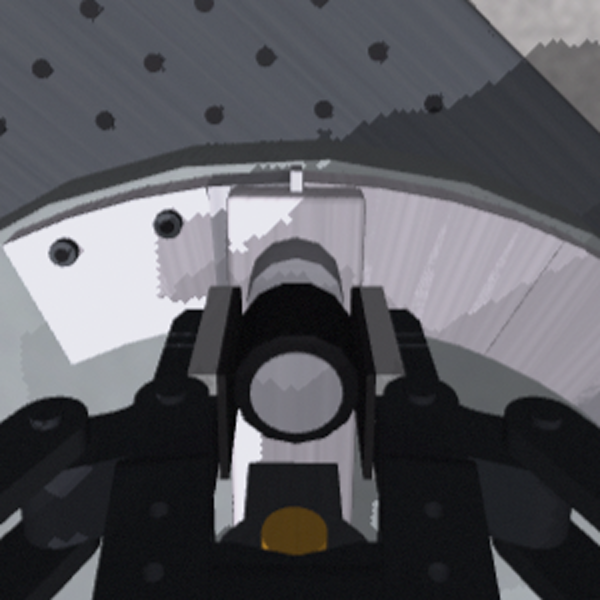

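I'm about 3.7° short of the hole. I'll loosen the fingers so the pin rides on the plate under its own spring.

arm_command([
  [[0,0,0],0],
  [[0,0,0],0],
  [[0,0,0],0],
], claw=0.28, force=30)

```text
time: 6.7
ee_pos: [0.5524, -0.1386, 0.107]
tcp_rot: [-179.7, -0.2, 136.7]
wrist_force: [0.2, 0.8, 0.2]
opening: 0.0308
```

```bash
cat >> h.py <<'E'
def look(f):
    c=shot('wrist',f)
    cv2.imwrite('pics/'+f+'z.png',cv2.resize(c['frame'][120:420,130:430,::-1],None,fx=2,fy=2,interpolation=cv2.INTER_CUBIC))
    # knob top depth -> height in tool frame below TCP
    H=c['hand_eye'];z=c['range_z'];u,v=np.meshgrid(np.arange(560),np.arange(420))
    p=np.stack([u,v,np.ones_like(u)],-1)@np.linalg.inv(c['K']).T*z[...,None]
    P=p@H[:3,:3].T+H[:3,3]
    m=(z>0)&(np.hypot(P[...,0],P[...,1])<.009)&(P[...,2]<.02)&(P[...,2]>-.03)
    zt=np.median(P[...,2][m]); print('knob top z',(get_obs()['ee_pos'][2]-zt).round(4),m.sum(),'x in tool',P[...,0][m].mean().round(4))
E
python3 -c "
from h import *
arc([.5,1,1.5,2,2.5]);look('w4')"
```

```text
pose [ 0.5524 -0.1386  0.107 ] [-179.67   -0.18  136.7 ] F [0.24 0.85 0.21] open 0.0308 r 0.1663 boom deg -132.96 t 6.7
Frad -0.79 Ftan -0.4
0.5 [[np.float64(-0.06), np.float64(0.0), 0.0], -0.08]
1 [[np.float64(-0.12), np.float64(0.0), 0.0], -0.17]
1.5 [[np.float64(-0.17), np.float64(0.0), 0.0], -0.25]
2 [[np.float64(-0.23), np.float64(0.01), 0.0], -0.33]
2.5 [[np.float64(-0.29), np.float64(0.01), 0.0], -0.42]
knob top z 0.1183 1432 x in tool -0.0001
```

View pics/w4z.png

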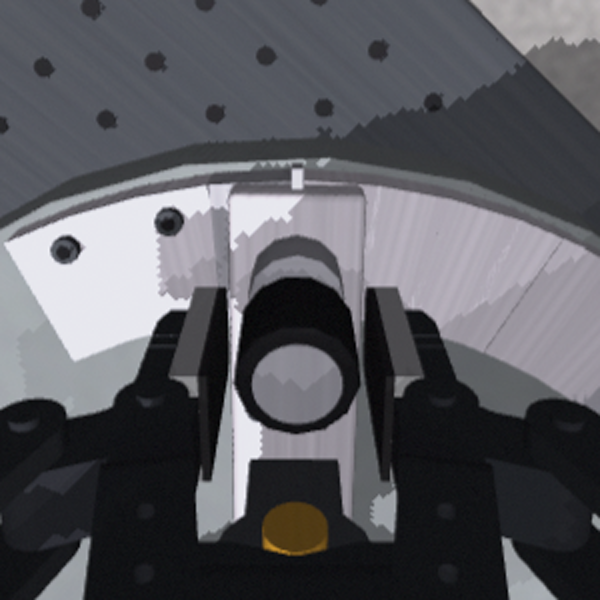

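Knob top measures 118.3 mm, 8.3 mm above home, so the pin is riding on the plate. I'll push it along with the trailing pad in small steps.

arm_command([
  [[-0.06,0,0.12],-0.08],
  [[-0.12,0,0.12],-0.17],
  [[-0.17,0,0.12],-0.25],
  [[-0.23,0.01,0.12],-0.33],
  [[-0.23,0.01,0.12],-0.33],
])

```text
time: 7.25
ee_pos: [0.5561, -0.1418, 0.1038]
tcp_rot: [-179.7, -0.3, 138.7]
wrist_force: [-4.3, 3.6, 2.5]
opening: 0.0309
```

```bash
python3 -c "
from h import *
arc([.5,1,1.5,2,2.5]);look('w5')"
```

```text
pose [ 0.5561 -0.1418  0.1038] [-179.67   -0.32  138.75] F [-4.35  3.62  2.5 ] open 0.0309 r 0.1662 boom deg -131.29 t 7.25
Frad 0.15 Ftan -5.66
0.5 [[np.float64(-0.06), np.float64(0.0), 0.0], -0.08]
1 [[np.float64(-0.12), np.float64(0.0), 0.0], -0.17]
1.5 [[np.float64(-0.17), np.float64(0.0), 0.0], -0.25]
2 [[np.float64(-0.23), np.float64(0.0), 0.0], -0.33]
2.5 [[np.float64(-0.29), np.float64(0.01), 0.0], -0.42]
knob top z 0.1184 1471 x in tool 0.0
```

arm_command([
  [[-0.06,0,0],-0.08],
  [[-0.12,0,0],-0.17],
  [[-0.17,0,0],-0.25],
  [[-0.21,0,0],-0.3],
  [[-0.21,0,0],-0.3],
])

```text
time: 7.8
ee_pos: [0.5596, -0.1449, 0.1033]
tcp_rot: [-179.7, -0.4, 140.6]
wrist_force: [-2.0, 2.9, -2.8]
opening: 0.0306
```

```bash
python3 -c "
from h import *
arc([.2,.4,.6,.8,1]);look('w6')"
```

```text
pose [ 0.5596 -0.1449  0.1033] [-179.67   -0.43  140.59] F [-2.05  2.88 -2.8 ] open 0.0306 r 0.1663 boom deg -129.7 t 7.8
Frad -0.91 Ftan -3.41
0.2 [[np.float64(-0.02), np.float64(-0.0), 0.0], -0.03]
0.4 [[np.float64(-0.05), np.float64(-0.0), 0.0], -0.07]
0.6 [[np.float64(-0.07), np.float64(0.0), 0.0], -0.1]
0.8 [[np.float64(-0.09), np.float64(0.0), 0.0], -0.13]
1 [[np.float64(-0.12), np.float64(0.0), 0.0], -0.17]
knob top z 0.1178 1475 x in tool 0.0
```

View pics/w6z.png

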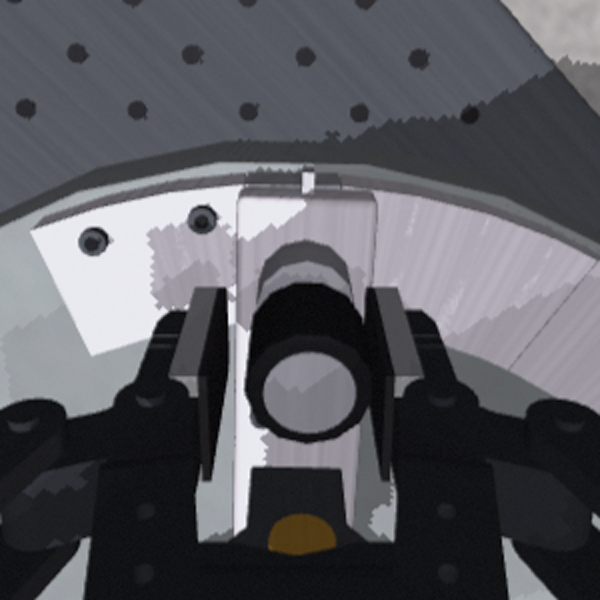

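Still riding (117.8 mm), with the knob against the right-hand pad. I'll go on in small steps.

arm_command([
  [[-0.02,0,0],-0.03],
  [[-0.05,0,0],-0.07],
  [[-0.07,0,0],-0.1],
  [[-0.07,0,0],-0.1],
])

```text
time: 8.25
ee_pos: [0.5612, -0.1462, 0.1034]
tcp_rot: [-179.7, -0.4, 141.2]
wrist_force: [0.1, 0.2, 0.3]
opening: 0.0308
```

```bash
python3 -c "
from h import *
arc([.2,.4,.6,.8,1]);look('w7')"
```

```text
pose [ 0.5612 -0.1462  0.1034] [-179.67   -0.39  141.17] F [0.12 0.19 0.27] open 0.0308 r 0.1663 boom deg -128.96 t 8.25
Frad -0.22 Ftan -0.03
0.2 [[np.float64(-0.02), np.float64(-0.0), 0.0], -0.03]
0.4 [[np.float64(-0.05), np.float64(0.0), 0.0], -0.07]
0.6 [[np.float64(-0.07), np.float64(0.0), 0.0], -0.1]
0.8 [[np.float64(-0.09), np.float64(0.0), 0.0], -0.13]
1 [[np.float64(-0.12), np.float64(0.0), 0.0], -0.17]
knob top z 0.1108 1352 x in tool 0.0
```

The pin has dropped in: knob top is 110.8 mm (home about 110) and the forces are zero. I'll open a bit, rise and verify.

arm_command([
  [[0.08,0,0],0],
  [[0.08,0,0],0],
  [[0.08,0,0],0],
  [[0.08,0,0],0],
], claw=-0.1)

```text
time: 8.7
ee_pos: [0.5596, -0.145, 0.1035]
tcp_rot: [-179.7, -0.4, 141.2]
wrist_force: [0.4, 1.1, -1.4]
opening: 0.0469
```

arm_command([
  [[0,0,-1],0],
  [[0,0,-2],0],
  [[0,0,-3.2],0],
  [[0,0,-4.5],0],
  [[0,0,-5.5],0],
])

```text
time: 9.2
ee_pos: [0.561, -0.145, 0.243]
tcp_rot: [-179.7, -0.3, 141.2]
wrist_force: [0.0, -0.2, 0.1]
opening: 0.0471
```

arm_command([
  [[0,0,0],0],
  [[0,0,0],0],
])

```text
time: 9.4
ee_pos: [0.5613, -0.1451, 0.2434]
tcp_rot: [-179.7, -0.2, 141.2]
wrist_force: [0.2, 0.6, -0.7]
opening: 0.0471
```

```bash
python3 - <<'E'
from h import *
from scipy.spatial.transform import Rotation as Ro
o=get_obs();arc([])
c=shot('wrist','w8');shot('top','t8')
T=np.eye(4);T[:3,:3]=Ro.from_euler('xyz',o['tcp_rot'],degrees=True).as_matrix();T[:3,3]=o['ee_pos']
M=T@c['hand_eye']
u,v=np.meshgrid(np.arange(560),np.arange(420))
p=np.stack([u,v,np.ones_like(u)],-1)@np.linalg.inv(c['K']).T*c['range_z'][...,None]
P=p@M[:3,:3].T+M[:3,3]
m=(c['range_z']>0)&(abs(P[...,2]-.112)<.01)&(np.hypot(P[...,0]-.5605,P[...,1]+.1455)<.02)
k=P[m]; t=k[k[:,2]>.106]; print(t.mean(0),np.median(t[:,2]),np.percentile(t[:,2],95))
d=t.mean(0)[:2]-np.array([.6658,-.0169]);print(np.hypot(*d),np.arctan2(d[1],d[0])-np.arctan2(-.0153,-.1641))
c=dict(np.load('pics/t8.npz'));cv2.imwrite('pics/t8z.png',cv2.resize(c['frame'][120:260,160:400,::-1],None,fx=3.3,fy=3.3,interpolation=cv2.INTER_CUBIC))
E
```

```text
pose [ 0.5613 -0.1451  0.2434] [-179.73   -0.24  141.16] F [ 0.24  0.58 -0.73] open 0.0471 r 0.1654 boom deg -129.2 t 9.4
Frad -0.6 Ftan -0.18
[ 0.56002825 -0.14598301  0.11034392] 0.11043222961552321 0.11165020015052662
0.1668834525251057 0.7913652336045431
```

View pics/w8.png

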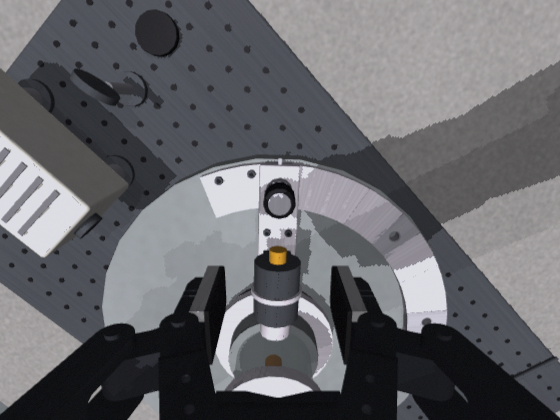

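View pics/t8z.png

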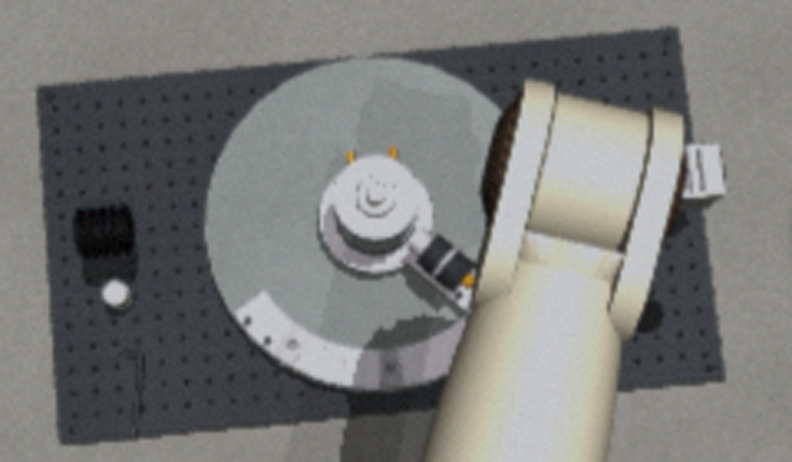

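Knob top is at 110.4 mm, the same as at the start. The boom is at −0.79 rad, the loose things in view are undisturbed, and the gripper is clear of everything. Handing in.

```bash
python3 -c "
from h import *
print(job_done())"
```

```text
the job is handed in; nothing more can be done
None
```

The detector arm is locked at the next stop on the laser's side, and I handed the job in at about 9.5 s of the 58 s allowed; no verdict is reported.

**What I did:** I gripped the knob and pulled the plunger about 10 mm. I swung the arm about 42° towards the laser (the board's −y side) and loosened the fingers so the pin rode on the plate under its own spring. I then nudged the knob along with one pad in small steps until the pin dropped into the hole.

**Last checks:**
- **Plunger:** the knob top measured 110.4 mm, against 110.3 mm at the start, so the pin is fully home.
- **Arm angle:** about −0.79 rad, against −0.796 rad measured for that hole beforehand.
- **Forces:** at each reading during the push the sideways force was under 6 N. It fell to zero once the pin dropped in.
- **Surroundings:** the gripper is clear, about 130 mm above the knob. In the last pictures the vial, hexagon key and lens cap looked unmoved. I did not re-measure their positions, and the robot arm hid part of the last top view. I did not check the bottles and pipette again; the only low moves were at the goniometer.

No check failed. The knob's distance from the axis read 167 mm against the nominal 165 mm, which is within the camera calibration error.

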